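Seat the rocking filter cover

ROBOT

A 6-joint arm with a two-finger parallel gripper is mounted at the origin on the work surface. World frame = base frame: x ahead of the robot, y to its left, z up, the work surface at z = 0. Lengths are in m, angles in rad, forces in N, time in s.
With the tool pointing down it reaches from about 0.35 to 0.775 m from the base axis. Payload 7.3 kg.
Tool frame: the origin (TCP) lies at the centre of the arm's flange, where the gripper is bolted on; the fingertips stand 178 mm ahead of it and the grasp point (between the pads) lies 159 mm ahead of it; z points along the fingers, y is the line along which they close (so a half turn about z gives the same grasp; the last joint's range is limited). The gripper opens to 92 mm and grips with 3 to 60 N. Pads are 19 mm wide; open, the fingers measure 130 mm over their backs; the gripper's body (75 mm by 190 mm) begins 47 mm behind the grasp point.
Start: joints at [-1.457, 0.342, 1.524, -0, 1.275, -0.146], TCP at [0.135, -0.507, 0.405] pointing down, gripper open.
Joint ranges: [-2.53, 2.53], [-0.77, 2.02], [0.04, 2.7], [-1, 4.14], [0.28, 2.66], [-3.11, 3.11]. Speed limits (rad/s): [2.57, 2.57, 3.14, 3.14, 3.14, 3.14].

INTERFACE

Orientations are given as [roll, pitch, yaw] about the fixed x, y, z axes, in that order (R = Rz(yaw) Ry(pitch) Rx(roll)).
In Python, from cell import telemetry, vision, ticket gives the robot as it stands.
- The arm moves only by the shell command python3 -m crank 'ROWS' [FORCE]. ROWS is JSON, a list of rows, each a list of 5 numbers: the gripper command: -1 is shut, 1 is fully open, values between are in proportion, then the shift along the tool's x, y, z in mm, then the turn about the tool's z in rad. In form: [[fingers, dx, dy, dz, roll], ...]. A call has 1 to 12 rows; each row is the pose to reach, as a shift and turn from the pose commanded when the call began, along the tool's axes at that moment; what a row does not reach only later rows make up. A row lasts 1/12 s, in which the tool goes at most 41.7 mm and 7.16 degrees, less where a joint would pass 70% of its speed; a pose out of reach is approached as far as the arm can. A call with a gripper value outside its range is refused whole. The fingers move at their own pace and stop on an object; FORCE is the grip in N (left out, the last holds). Time passes only in rows, so rows that repeat a pose let the fingers close. It gives the time, the measured TCP pose, the force, the opening and the grip force at its end, in the units of the state.
- telemetry.observe(): the state, without advancing time (a new reading comes with each control period).
- vision.read_camera(name): name is "scene" or "top"; returns (picture, depth): 400x640x3 uint8, red, green, blue; 400x640 float32, m along the optical axis (not along the pixel's ray), 0 where there is no reading.
- vision.get_calibration(name): a dict with "camera_matrix" (3x3 intrinsics, pixels), "rvec" (rotation vector, rad) and "tvec" (3), from world to camera coordinates, as OpenCV has them. Camera axes: x right, y down, z forward; pixel columns grow to the right and rows downward; lengths in m; the calibration is good to about 2 mm. A picture is of the moment at which its call begins. get_calibration takes no time and is no camera call.
- ticket.hand_in(): hands the job in; it is judged then, once.
The state is a dict: "time": time; "qpos": joint angles; "qvel": joint speeds; "joint_efforts": joint torques, N m; "tool_pos": TCP position; "tool_rot": TCP orientation; "contact_force": force on the tool from outside, world axes, zero at the start; "torque": the same for the moment, N m; "opening": finger opening in m; "grip_force": force on a finger pad.
Only numpy, scipy, OpenCV 4.12 (cv2) and the standard library are available. Lean on these libraries where they do the work, as an engineer would, in place of code of your own. Each camera call takes 0.05 s, during which the arm holds its last target. There are 200 camera calls.

TASK

One of the four grey covers on the aquarium filter box has not been pushed home. With closed fingertips, press each cover lightly near an edge until you find the one that rocks, then press that one on its middle until it drops firmly level onto its rim, and take the hand away. Do not lift or shove any cover off its place, do not press hard enough to crack the acrylic, and leave the other things on the box and the table alone.

Things in the scene. Friction and masses are not known exactly. Their poses are not given: they have to be found in the camera images.
- filter_box: fixed acrylic aquarium filter box, 310 (its x) x 250 (its y) x 100 mm high, clear walls, opaque pale lilac deck at z = 100 mm. Origin: centre of its underside, z up. The covers' centres lie at x = -90 and +20, y = -55 and +55 mm in this frame, which cover where changes; the deck strip beyond them (+x) holds the coupling and the jar.
- cover_1: one of four identical square grey hatch covers, 92 x 92 mm, plate 6 mm thick, dark 24 mm disc at the middle of the top; a 12 mm deep skirt hangs with 3.5 mm play round a hidden collar 80 mm wide on the deck. Origin: middle of the plate's underside, 24 mm above the deck at the start; top face 6 mm above it; z up, sides along x and y, parallel to the filter box's.
- cover_2: cover made exactly like cover_1. Any of the four may be the unseated one, and it is not to be seen: collars differ in height and all four covers start level and equally high. The three sound ones rest on their collars (inside width 68 mm) and do not give, but within 6 mm of its edge any cover would tip. Over 60 N cracks the acrylic.
- cover_3: cover made exactly like cover_1. Whichever cover is unseated balances on a hidden 24 mm square stud under its middle, 5 mm above its collar. Pressed lightly (under 3 N) 12 to 18 mm in from any edge, it tips by 0.12 to 0.17 rad, the fingertip sinking 2 to 4 mm until the cover meets the collar; let go, it swings level. Edge presses under 20 N do not seat it.
- cover_4: cover made exactly like cover_1. Whichever cover is unseated goes home when pressed on its middle: the stud gives way at about 12 N (plus 0.06 N per mm/s of speed), the cover sinks 5 mm, level, stops firmly on its collar and stays down, its origin then 19 mm above the deck.
- coupling: loose grey pipe coupling, a ring 42 mm across and 40 mm high, standing on the far strip of the filter box deck. Origin: centre of its underside. Leave it alone.
- test_jar: small jar with a blue cap, 34 mm across and 45 mm high, standing on the far strip of the deck. Origin: centre of its underside. Leave it alone.
- dosing_bottle: bottle with blue cap, 52 mm across, 115 mm high, on the table left of the filter box. Origin: centre of its underside. Leave it alone.
- torch: upright black torch with steel ends, 41 mm across, 140 mm high, on the table at the left. Origin: centre of its underside. Leave it alone.
- elbow: grey pipe elbow standing on one end, 46 mm across, about 75 mm high, on the table at the right. Origin: centre of its underside. Leave it alone.
- brush: hand brush lying on the table at the right. Origin on its underside. Leave it alone.
- media_cup: open white cup, 80 mm across, 70 mm high, on the table at the right. Origin: centre of its underside. Leave it alone.
Mind the look-alikes: they are no part of the job. What is shaped like the cover_1 but pink is not meant. Leave any blue look-alike of the cover_2 alone.

How it is judged:
By the outcome, as a careful person would: the job done as asked, in the order asked, and still so for the second after the job is handed in, with the robot touching nothing.
It also fails if it takes over 48 s, if anything falls off the work surface, if the arm or the gripper's body presses on something with over 40 N, if the wrist force passes 120 N, or if a joint passes its speed limit or range.

## Working session

There is one attempt and no reset: what is moved stays moved. The work goes in short steps, Python scripts to look and compute and a shell command to move; the robot and the scene stay as the last step left them, time stands still between calls to the robot, and variables do not carry over. Pictures are saved under pics/ and viewed, at most 10 in all, crops included, and the job is handed in when it is done.

```bash
mkdir -p pics; ls; python3 - <<'E'
from cell import telemetry, vision
import cv2
s=telemetry.observe(); print(s)
for n in("top","scene"):
    p,d=vision.read_camera(n); cv2.imwrite(f"pics/{n}0.png",p[:,:,::-1]); 
    import numpy as np; np.savez(f"{n}0.npz",p=p,d=d)
    print(vision.get_calibration(n))
E
```

```text
pics
{'time': 0.0, 'qpos': array([-1.45699528e+00,  3.42725399e-01,  1.52503994e+00, -7.46828636e-07,
        1.27541565e+00, -1.46012459e-01]), 'qvel': array([-0.00065764,  0.00126472,  0.00031973, -0.00061498,  0.00108323,
        0.00019843]), 'joint_efforts': array([-2.41495372e-04, -4.31239772e+01, -2.44220835e+01,  7.16014858e-02,
        5.59158681e-02, -1.35685577e-04]), 'tool_pos': array([ 0.13487124, -0.50723133,  0.40403536]), 'tool_rot': array([-3.14002112e+00, -2.30386462e-04,  2.59813541e-01]), 'contact_force': array([ 0.93655742, -0.01900023, -0.47038575]), 'torque': array([ 0.05544445,  0.02918517, -0.03513649]), 'grip_force': 0.0, 'opening': 0.09162608563971825}
{'camera_matrix': array([[438.34260481,   0.        , 315.57294163],
       [  0.        , 438.34260481, 208.50329723],
       [  0.        ,   0.        ,   1.        ]]), 'rvec': array([ 2.19727373, -2.19613088,  0.05900525]), 'tvec': array([-0.00499422,  0.52169509,  1.24183371])}
{'camera_matrix': array([[428.97105329,   0.        , 311.74891428],
       [  0.        , 428.97105329, 196.10017817],
       [  0.        ,   0.        ,   1.        ]]), 'rvec': array([ 2.35257811,  1.0463523 , -0.30006605]), 'tvec': array([-0.31466077, -0.26430132,  1.48676821])}
```

View pics/top0.png

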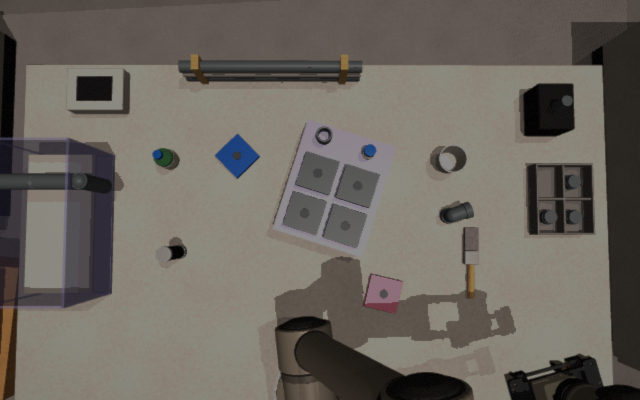

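View pics/scene0.png

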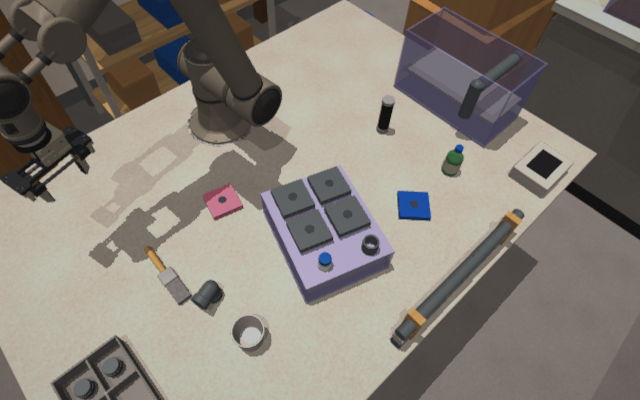

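The top view shows the four grey covers' discs near pixels (318,173), (358,185), (305,213) and (346,226). The coupling at (324,135) and the jar at (369,151) stand on the far strip. The scene view agrees, and the pink and blue look-alikes lie on the table away from the box.

```bash
cat > h.py <<'E'
import numpy as np, cv2
from cell import telemetry, vision
from scipy.spatial.transform import Rotation as Ro
def cloud(n,d):
    c=vision.get_calibration(n);K=c["camera_matrix"];R=cv2.Rodrigues(c["rvec"])[0]
    v,u=np.mgrid[:400,:640]
    P=np.stack([(u-K[0,2])/K[0,0]*d,(v-K[1,2])/K[1,1]*d,d],-1)
    return (P-c["tvec"].ravel())@R
E
python3 - <<'E'
from h import *
for n in("top","scene"):
    f=np.load(n+"0.npz");p=f["p"].astype(int);W=cloud(n,f["d"])
    g=(p.max(2)-p.min(2)<25)&(abs(W[...,2]-.13)<.009)&(f["d"]>0)&(W[...,0]>.25)&(W[...,0]<.8)&(abs(W[...,1])<.25)
    g=cv2.morphologyEx(g.astype(np.uint8),cv2.MORPH_OPEN,np.ones((3,3)))
    k,l,st,_=cv2.connectedComponentsWithStats(g)
    for i in range(1,k):
        if st[i,4]<150: continue
        m=l==i; q=W[m]; r=cv2.minAreaRect((q[:,:2]*1000).astype(np.float32))
        print(n,st[i,4],q.mean(0).round(4),np.median(q[:,2]).round(4),r)
E
```

```text
top 1221 [ 0.6091 -0.0082  0.1299] 0.13 ((609.5827026367188, -8.330257415771484), (91.78964233398438, 92.4792709350586), 72.32447052001953)
top 1242 [ 0.5757 -0.1127  0.13  ] 0.13 ((576.0697021484375, -113.12543487548828), (92.11297607421875, 92.19886779785156), 72.27286529541016)
top 1239 [0.5047 0.0252 0.1299] 0.1299 ((504.8601379394531, 25.344215393066406), (92.3982925415039, 91.88922882080078), 72.21854400634766)
top 1248 [ 0.4714 -0.0798  0.1301] 0.1301 ((471.454345703125, -79.9354476928711), (92.62396240234375, 91.96382141113281), 71.98426055908203)
scene 952 [0.5099 0.0208 0.1289] 0.1289 ((507.9561767578125, 22.841888427734375), (93.1253890991211, 93.73493957519531), 72.8421859741211)
scene 1011 [ 0.4765 -0.0835  0.1288] 0.1289 ((474.246826171875, -81.54377746582031), (93.109130859375, 95.80902862548828), 72.34600830078125)
scene 1087 [ 0.6141 -0.0123  0.129 ] 0.1291 ((612.4752807617188, -10.266349792480469), (92.43220520019531, 94.14482116699219), 72.40032196044922)
scene 1159 [ 0.581  -0.1169  0.1291] 0.1291 ((579.0755615234375, -115.0850830078125), (92.15509033203125, 94.58834075927734), 72.00572967529297)
```

```bash
cat >> h.py <<'E'
U=np.array([.9523,-.3051])
CV={"A":(.611,-.0093),"B":(.5776,-.1141),"C":(.5064,.0241),"D":(.4728,-.0807)}
T={k:np.array(c)+U*(.031 if k in"CD" else -.031) for k,c in CV.items()}
T.update({"m"+k:np.array(c) for k,c in CV.items()})
def go(k,ztip):
    s=telemetry.observe();R=Ro.from_euler("xyz",s["tool_rot"])
    w=np.r_[T[k],ztip+.178]-s["tool_pos"]
    print("t",s["time"],"pos",s["tool_pos"].round(4),"yaw",s["tool_rot"].round(3),"F",s["contact_force"].round(2),"tool shift mm",(R.inv().apply(w)*1000).round(1),"roll",round(s["tool_rot"][2]+.31,3))
E
python3 -m crank '[[-1,460,-310,0,0.1],[-1,460,-310,0,0.2],[-1,460,-310,0,0.3],[-1,460,-310,0,0.4],[-1,460,-310,20,0.5],[-1,460,-310,40,0.57],[-1,460,-310,60,0.57],[-1,460,-310,60,0.57],[-1,460,-310,60,0.57],[-1,460,-310,60,0.57],[-1,460,-310,60,0.57],[-1,460,-310,60,0.57]]' 10
python3 -c 'from h import *;go("D",.137)'
```

```text
time: 1.1
tool_pos: [0.4616, -0.1324, 0.3546]
tool_rot: [3.141, 0.0, -0.31]
contact_force: [0.8, -0.7, 0.3]
opening: 0.0165
grip_force: 0.0
t 1.1 pos [ 0.4616 -0.1324  0.3546] yaw [ 3.141  0.    -0.31 ] F [ 0.77 -0.73  0.3 ] tool shift mm [ 25.9 -52.7  39.6] roll -0.0
```

```bash
python3 -m crank '[[-1,20,-42,20,0],[-1,20,-42,20,0],[-1,20,-42,20,0],[-1,20,-42,20,0]]'
python3 -c 'from h import *;go("D",.137)'
```

```text
time: 1.43
tool_pos: [0.4924, -0.1004, 0.3346]
tool_rot: [3.141, 0.002, -0.309]
contact_force: [0.3, -0.3, -0.2]
opening: 0.0002
grip_force: 0.0
t 1.4333 pos [ 0.4924 -0.1004  0.3346] yaw [ 3.141e+00  2.000e-03 -3.090e-01] F [ 0.33 -0.3  -0.18] tool shift mm [  6.4 -12.8  19.6] roll 0.001
```

```bash
python3 -m crank '[[-1,6,-13,15,0],[-1,6,-13,20,0],[-1,6,-13,20,0],[-1,6,-13,20,0],[-1,6,-13,20,0]]'
python3 -c 'from h import *;go("D",.131)'
python3 -m crank '[[-1,0,0,2,0],[-1,0,0,4,0],[-1,0,0,5,0],[-1,0,0,6,0],[-1,0,0,6,0]]'
python3 -c 'from h import *;go("D",.130)'
```

```text
time: 1.85
tool_pos: [0.5019, -0.091, 0.3158]
tool_rot: [3.141, -0.001, -0.312]
contact_force: [0.7, 0.7, -0.7]
opening: 0.0004
grip_force: 0.0
t 1.85 pos [ 0.5019 -0.091   0.3158] yaw [ 3.141e+00 -1.000e-03 -3.120e-01] F [ 0.74  0.65 -0.71] tool shift mm [ 0.2 -0.9  6.8] roll -0.002
time: 2.27
tool_pos: [0.5022, -0.0899, 0.3089]
tool_rot: [3.142, 0.0, -0.31]
contact_force: [-0.5, -0.0, -0.7]
opening: 0.0007
grip_force: 0.0
t 2.2667 pos [ 0.5022 -0.0899  0.3089] yaw [ 3.142  0.    -0.31 ] F [-0.5  -0.05 -0.67] tool shift mm [0.2 0.2 0.9] roll -0.0
```

```bash
python3 -m crank '[[-1,0,0,0.5,0],[-1,0,0,1,0],[-1,0,0,1,0]]'|sed -n 2,4p
python3 -m crank '[[-1,0,0,0.5,0],[-1,0,0,0.5,0]]'|sed -n 2,4p
python3 -m crank '[[-1,0,0,0.5,0],[-1,0,0,0.5,0]]'|sed -n 2,4p
```

```text
tool_pos: [0.5023, -0.0899, 0.3083]
tool_rot: [3.141, -0.0, -0.31]
contact_force: [-1.4, 0.6, 2.2]
tool_pos: [0.5023, -0.0899, 0.3082]
tool_rot: [3.141, -0.001, -0.31]
contact_force: [-3.0, 0.7, 6.4]
tool_pos: [0.5022, -0.0899, 0.3082]
tool_rot: [3.141, -0.001, -0.31]
contact_force: [-3.6, 1.6, 11.1]
```

D doesn't give: the force rises to 11 N with no sinking. C is next.

```bash
python3 -m crank '[[-1,0,0,-5,0],[-1,0,-3,-14,0],[-1,0,-40,-14,0],[-1,0,-80,-14,0],[-1,0,-110,-14,0],[-1,0,-110,-10,0],[-1,0,-110,-6,0],[-1,0,-110,-4,0],[-1,0,-110,-3,0],[-1,0,-110,-3,0],[-1,0,-110,-3,0]]'
python3 -c 'from h import *;go("C",.1303)'
```

```text
time: 3.77
tool_pos: [0.5358, 0.0139, 0.3101]
tool_rot: [3.141, 0.0, -0.312]
contact_force: [-0.5, -0.7, 0.7]
opening: 0.0002
grip_force: 0.0
t 3.7667 pos [0.5358 0.0139 0.3101] yaw [ 3.141  0.    -0.312] F [-0.52 -0.75  0.68] tool shift mm [-0.1 -0.8  1.8] roll -0.002
```

```bash
python3 -m crank '[[-1,0,0,1,0],[-1,0,0,2,0],[-1,0,0,2,0]]'|sed -n 2,4p
python3 -m crank '[[-1,0,0,0.5,0],[-1,0,0,0.5,0]]'|sed -n 2,4p
python3 -m crank '[[-1,0,0,0.5,0],[-1,0,0,0.5,0]]'|sed -n 2,4p
```

```text
tool_pos: [0.5359, 0.0144, 0.3083]
tool_rot: [3.141, -0.001, -0.311]
contact_force: [0.0, -1.7, 2.8]
tool_pos: [0.5358, 0.0145, 0.3082]
tool_rot: [3.141, -0.001, -0.31]
contact_force: [-2.1, -0.7, 6.1]
tool_pos: [0.5358, 0.0145, 0.3083]
tool_rot: [3.141, -0.001, -0.31]
contact_force: [-2.2, -1.3, 9.2]
```

C is sound as well. A is next.

```bash
python3 -m crank '[[-1,0,0,-5,0],[-1,3,0,-14,0],[-1,25,0,-14,0],[-1,48,0,-14,0],[-1,48,0,-10,0],[-1,48,0,-6,0],[-1,48,0,-4,0],[-1,48,0,-3,0],[-1,48,0,-3,0],[-1,48,0,-3,0]]'
python3 -c 'from h import *;go("A",.1303)'
python3 -m crank '[[-1,0,0,1,0],[-1,0,0,2,0],[-1,0,0,2,0]]'|sed -n 2,4p
python3 -m crank '[[-1,0,0,0.5,0],[-1,0,0,0.5,0]]'|sed -n 2,4p
python3 -m crank '[[-1,0,0,0.5,0],[-1,0,0,0.5,0]]'|sed -n 2,4p
```

```text
time: 5.18
tool_pos: [0.5812, 0.0004, 0.3102]
tool_rot: [3.141, 0.0, -0.31]
contact_force: [0.4, 0.2, 0.7]
opening: 0.0002
grip_force: 0.0
t 5.1833 pos [5.812e-01 4.000e-04 3.102e-01] yaw [ 3.141  0.    -0.31 ] F [0.4  0.23 0.69] tool shift mm [0.4 0.1 1.9] roll 0.0
tool_pos: [0.5815, 0.0002, 0.3081]
tool_rot: [-3.142, -0.0, -0.31]
contact_force: [-1.4, 0.9, 1.0]
tool_pos: [0.5814, 0.0002, 0.3077]
tool_rot: [3.142, 0.0, -0.31]
contact_force: [-0.3, 1.3, 1.7]
tool_pos: [0.5813, 0.0003, 0.307]
tool_rot: [3.141, 0.001, -0.31]
contact_force: [-2.6, 0.3, 2.3]
```

```bash
python3 -m crank '[[-1,0,0,0.5,0],[-1,0,0,1,0],[-1,0,0,1,0]]'|sed -n 2,4p
python3 -c 'from h import *
p,d=vision.read_camera("scene");cv2.imwrite("pics/s1.png",cv2.resize(p[130:290,220:420,::-1],None,fx=4,fy=3.7))'
```

```text
tool_pos: [0.5814, 0.0002, 0.3062]
tool_rot: [3.141, 0.0, -0.31]
contact_force: [-4.7, 1.3, 4.7]
```

View pics/s1.png

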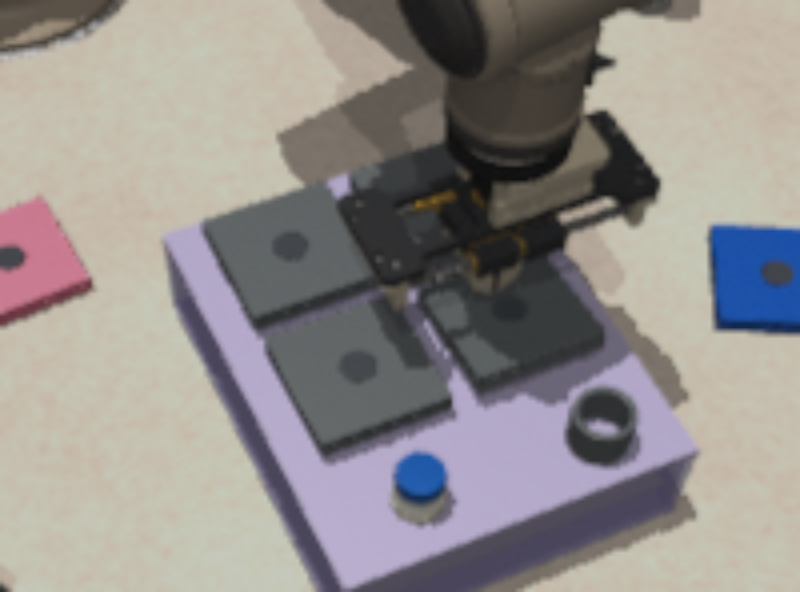

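A is the loose one: the tip sank 2 mm under light force, and the picture shows its far edge, around (540,370) in the crop, lifted. I'll release it and move to its middle.

```bash
python3 -m crank '[[-1,0,0,-1.5,0],[-1,0,0,-3,0],[-1,0,0,-5,0],[-1,0,0,-8,0],[-1,0,0,-14,0],[-1,16,0,-14,0],[-1,31,0,-14,0],[-1,31,0,-9,0],[-1,31,0,-6,0],[-1,31,0,-6,0],[-1,31,0,-6,0]]'
python3 -c 'from h import *;go("mA",.1303)'

```

```text
time: 6.98
tool_pos: [0.6104, -0.0091, 0.3116]
tool_rot: [3.141, 0.002, -0.31]
contact_force: [-0.8, 0.0, -0.8]
opening: 0.0002
grip_force: 0.0
t 6.9833 pos [ 0.6104 -0.0091  0.3116] yaw [ 3.141e+00  2.000e-03 -3.100e-01] F [-0.79  0.01 -0.82] tool shift mm [0.7 0.  3.3] roll -0.0
```

```bash
python3 -m crank '[[-1,0,0,2,0],[-1,0,0,3,0],[-1,0,0,3.5,0],[-1,0,0,4,0],[-1,0,0,4,0]]'|sed -n 2,4p
python3 -m crank '[[-1,0,0,0.4,0],[-1,0,0,0.8,0],[-1,0,0,0.8,0]]'|sed -n 2,4p
python3 -m crank '[[-1,0,0,0.4,0],[-1,0,0,0.8,0],[-1,0,0,0.8,0]]'|sed -n 2,4p
```

```text
tool_pos: [0.6109, -0.0092, 0.3083]
tool_rot: [3.142, 0.0, -0.31]
contact_force: [-1.2, 0.8, 2.7]
tool_pos: [0.6109, -0.0092, 0.3083]
tool_rot: [-3.142, -0.0, -0.31]
contact_force: [-3.2, 0.8, 6.2]
tool_pos: [0.6109, -0.0092, 0.3079]
tool_rot: [-3.142, -0.001, -0.31]
contact_force: [-5.4, 1.2, 9.6]
```

```bash
python3 -m crank '[[-1,0,0,0.4,0],[-1,0,0,0.8,0],[-1,0,0,1.2,0],[-1,0,0,1.2,0]]'|sed -n 2,4p
python3 -m crank '[[-1,0,0,0.5,0],[-1,0,0,1,0],[-1,0,0,1,0]]'|sed -n 2,4p
python3 -m crank '[[-1,0,0,0.5,0],[-1,0,0,1,0],[-1,0,0,1,0]]'|sed -n 2,4p
```

```text
tool_pos: [0.6109, -0.0092, 0.3068]
tool_rot: [-3.142, -0.001, -0.31]
contact_force: [-5.3, 0.3, 9.4]
tool_pos: [0.6109, -0.0092, 0.3058]
tool_rot: [-3.142, -0.001, -0.31]
contact_force: [-5.1, 1.1, 9.3]
tool_pos: [0.6109, -0.0092, 0.3048]
tool_rot: [-3.142, -0.001, -0.31]
contact_force: [-4.1, 0.7, 10.0]
```

It gives way steadily at about 10 N. I'll continue to the firm stop at tool z of about 0.3033.

```bash
python3 -m crank '[[-1,0,0,0.5,0],[-1,0,0,1,0],[-1,0,0,1,0]]'|sed -n 2,4p
python3 -m crank '[[-1,0,0,0.5,0],[-1,0,0,1,0],[-1,0,0,1,0]]'|sed -n 2,4p
python3 -m crank '[[-1,0,0,0.5,0],[-1,0,0,1,0],[-1,0,0,1,0]]'|sed -n 2,4p
```

```text
tool_pos: [0.6109, -0.0092, 0.3038]
tool_rot: [-3.142, -0.001, -0.31]
contact_force: [-4.0, 0.7, 10.0]
tool_pos: [0.6109, -0.0092, 0.3032]
tool_rot: [-3.142, -0.001, -0.31]
contact_force: [-5.1, 0.4, 12.5]
tool_pos: [0.6108, -0.0092, 0.3032]
tool_rot: [-3.141, -0.002, -0.31]
contact_force: [-8.1, 1.2, 17.9]
```

```bash
python3 -m crank '[[-1,0,0,0.5,0],[-1,0,0,1,0],[-1,0,0,1,0]]'|sed -n 2,4p
python3 -m crank '[[-1,0,0,-1,0],[-1,0,0,-3,0],[-1,0,0,-6,0],[-1,0,0,-15,0],[-1,0,0,-40,0],[-1,-40,0,-80,0],[-1,-80,0,-110,0],[-1,-110,30,-110,0],[-1,-130,70,-110,0],[-1,-130,110,-110,0],[-1,-130,150,-110,0],[-1,-130,190,-110,0]]'
python3 -m crank '[[-1,0,40,0,0],[-1,0,80,0,0],[-1,0,80,0,0],[-1,0,80,0,0],[-1,0,80,0,0]]'
python3 - <<'E'
from h import *
for n in("top","scene"):
    p,d=vision.read_camera(n);W=cloud(n,d)
    if n=="top":cv2.imwrite("pics/t2.png",p[:,:,::-1])
    for k,c in CV.items():
        m=(np.hypot(W[...,0]-c[0],W[...,1]-c[1])<.038)&(d>0)&(W[...,2]<.15)
        q=W[m];a=np.linalg.lstsq(np.c_[q[:,:2]-c,np.ones(len(q))],q[:,2],rcond=None)[0];print(n,k,len(q),a.round(4))
E
```

```text
tool_pos: [0.6107, -0.0092, 0.3031]
tool_rot: [-3.141, -0.002, -0.31]
contact_force: [-9.8, 1.7, 24.8]
time: 10.73
tool_pos: [0.4311, -0.1416, 0.4103]
tool_rot: [3.141, -0.002, -0.309]
contact_force: [1.6, -1.0, -0.1]
opening: 0.0004
grip_force: 0.0
time: 11.15
tool_pos: [0.4081, -0.2169, 0.4094]
tool_rot: [-3.141, 0.0, -0.311]
contact_force: [1.3, -0.3, 0.4]
opening: 0.0006
grip_force: 0.0
top A 651 [-0.0024  0.0033  0.1249]
top B 668 [ 0.0034 -0.0014  0.1302]
top C 672 [-0.0102 -0.0027  0.13  ]
top D 671 [-0.0031  0.0004  0.1301]
scene A 551 [-0.0036  0.0017  0.1244]
scene B 600 [0.006  0.0046 0.1294]
scene C 482 [0.0053 0.0019 0.1292]
scene D 510 [-0.0022  0.005   0.1292]
```

View pics/t2.png

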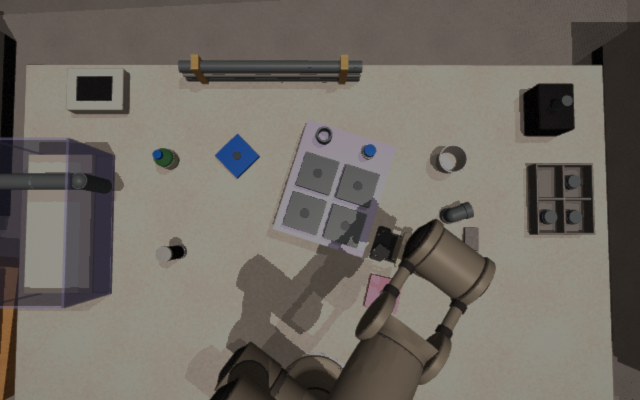

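The picture shows all four covers in place, with the disc of A still at (318,173). By depth, A is level and 5 mm lower than before, and the other covers are unchanged. The hand is clear at (385,243).

```bash
python3 -c 'from cell import ticket;print(ticket.hand_in())'
```

```text
the job is handed in; nothing more can be done
None
```

The loose cover was the far-left one seen from the robot; I pressed it on its middle until it dropped 5 mm and stopped level on its rim (peak about 25 N), took the hand clear and handed the job in at about 11 s, with the far-right cover never pressed because the rocking one was already found.

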